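Latch the lid of the food box

TASK

Two metal food boxes stand on the kitchen counter; the smaller one is already latched, so do not bump it. The wider box still has its latch open and its lid ajar: swing the latch's wire loop over so that its crossbar hooks behind the lip of the lid's keeper, then press the lever all the way down so that the lid is pulled tight and stays latched by itself.

Things in the scene. Friction and masses are not known exactly. Their poses are not given: they have to be found in the camera images.
- wide_box: The box to latch: aluminium, fixed, 200 (x) by 260 (y), rim at 148, closed lid's top at 172, black carry handle up to 200 mm. Origin: centre of underside, z up. Lid hinged along the +x edge. Latch in the middle of the -x face (x = -100 mm), which looks away from the robot within 23 degrees; latch parts move in the plane y = 0. The lever turns about an axis along y at x = -114, z = 85 mm.
- lever (a joint): Wide box's lever (rad): 1.40 = up, 45 degrees above level, pointing away from the box; 0 = fully down, 35 degrees below level. Starts at 1.32 to 1.40. Steel plate 38 mm wide, 5 mm thick, a grip bar (radius 6 mm) across its end 85 mm from the axis. Stays where left. Pressing it down from above near its end takes 2 to 8 N; past dead centre it stays down.
- bail_bar (a point): Middle of the wire loop's crossbar (60 mm along box y, 6 mm thick). The loop's 95 mm legs hang on the lever, 22 mm from its axis. It starts flopped outwards (-x), leaning 35 to 40 degrees off upright; no spring, it swings freely. From the bar a flat tab (42 wide, 2.5 thick) goes on 25 mm in line with the legs: push its outer side (under 1 N); past upright the loop falls onto the keeper by itself.
- keeper (a point): Middle of the floor of the keeper on the lid's front edge: dark steel trough along box y, 44 mm long, 14 mm from the lid to its outer (-x) lip, which is 6 mm high, 4 mm thick. With the lid ajar, as at the start, a springy seal (5 N) holds this point 160 mm above the box's underside; 155 when pulled tight. With the lever up the crossbar passes 2 to 4 mm over the lip; the lever then draws it down.
- small_box: The other food box, to be left alone: fixed, 170 by 170 mm, lid's top at 148, handle up to 176 mm, latch of the same shape already closed (on its -x face, sticking out 90 mm beyond it, up to 160 mm high). Origin: centre of underside.

How it is judged:
On the way:
1. the loop's crossbar hooked behind the lip of the keeper (x of bail_bar in the frame of keeper between -0.006 and 0.01 m and z of bail_bar in the frame of keeper above -0.003 m), for 0.1 s.
At the end, for the whole second after the job is handed in: The crossbar sits in the keeper's trough, behind its lip and not below its floor; the lever is down to within 10 degrees of its stop (below 0.17 rad); the lid is pulled shut to about 2 mm (keeper floor below 157 mm above the box's underside); all held by the latch alone (all of step 1 and value of joint lever below 0.17 rad and z of keeper in the frame of wide_box below 0.157 m); the robot touches nothing.
It fails at once if the small box is bumped (over 10 N) (contact force between any of the fingers, the arm and small_box above 10 N).
It also fails if it takes over 42 s, if anything falls off the work surface, if the arm or the gripper's body presses on something with over 40 N, if the wrist force passes 120 N, or if a joint passes its speed limit or range.

ROBOT

A 7-joint arm with a two-finger parallel gripper is mounted at the origin on the work surface. World frame = base frame: x ahead of the robot, y to its left, z up, the work surface at z = 0. Lengths are in m, angles in rad, forces in N, time in s.
With the tool pointing down it reaches from about 0.425 to 0.925 m from the base axis. Payload 6.8 kg.
Tool frame: the origin (TCP) lies on the centre line of the jaws, within the pads' length; the fingertips stand 11 mm ahead of it and the grasp point (between the pads) lies 8 mm behind it; z points along the fingers, y is the direction in which the jaws open and shut (so a half turn about z gives the same grasp; the last joint's range is limited). The gripper opens to 85 mm and grips with 20 to 120 N. Pads are 22 mm wide; open, the fingers measure 114 mm over their backs; the gripper's body (76 mm by 85 mm) begins 54 mm behind the grasp point. The pads swing forward as they close: fully open they stand 13 mm farther back than shut.
Start: joints at [-1.319, 0.477, 0.022, 1.555, -0.011, 1.109, -0.083], TCP at [0.238, 0.632, 0.213] pointing down, gripper open.
Joint ranges: [-2.96, 2.96], [-0.34, 2.1], [-1.41, 1.46], [0.24, 2.44], [-1.37, 4.51], [0.17, 1.92], [-2.96, 2.96]. Speed limits (rad/s): [2.39, 2.39, 3.14, 3.14, 3.14, 3.14, 3.14].

INTERFACE

Orientations are given as a rotation vector (axis times angle).
In Python, from bench import r gives the robot as it stands.
- The arm moves only by the tool send_rows, never from a script. Its argument "deltas" is a list of rows, each a list of 7 numbers: the opening, from 0 (shut) to 1 (fully open), then the shift along the tool's x, y, z as a fraction of full scale, then the turn, a rotation vector about the tool's x, y, z as a fraction of full scale. In form: [[hand, x, y, z, ax, ay, az], ...]. A call has 1 to 20 rows; each row is the pose to reach, as a shift and turn from the pose commanded when the call began, along the tool's axes at that moment, turning the shorter way round; what a row does not reach only later rows make up. Full scale, the value 1, is 150 mm for a shift and 180 degrees for a turn. A row lasts 1/12 s, in which the tool goes at most 41.7 mm and 7.16 degrees, less where a joint would pass 70% of its speed; a pose out of reach is approached as far as the arm can. A call with a number of a shift or a turn outside -1 to 1 is refused whole. A call with a gripper value outside its range is refused whole. The fingers move at their own pace and stop on an object; "squeeze" is the grip in N (left out, the last holds). Time passes only in rows, so rows that repeat a pose let the fingers close. It gives the time, the measured TCP pose, the force and the opening at its end, in the units of the state.
- r.get_obs(): the state, without advancing time (a new reading comes with each control period).
- r.grab_frame(name): name is "scene" or "top"; returns a dict with "pixels" (384x512x3 uint8, red, green, blue), "camera_matrix" (3x3 intrinsics, pixels), "rvec" (rotation vector, rad) and "tvec" (3), from world to camera coordinates, as OpenCV has them. Camera axes: x right, y down, z forward; pixel columns grow to the right and rows downward; lengths in m; the calibration is good to about 2 mm. A picture is of the moment at which its call begins. There is no depth.
- r.hand_in(): hands the job in, once; it reports no verdict.
The state is a dict: "clock": time; "joints": joint angles; "qvel": joint speeds; "tau": joint torques, N m; "tcp_pos": TCP position; "orientation": TCP orientation; "contact_force": force on the tool from outside, world axes, zero at the start; "moment": the same for the moment, N m; "grip_width": finger opening in m.
Only numpy, scipy, OpenCV 4.12 (cv2) and the standard library are available. Lean on these libraries where they do the work, as an engineer would, in place of code of your own. Each camera call takes 0.05 s, during which the arm holds its last target. There are 200 camera calls.

## Working session

There is one attempt and no reset: what is moved stays moved. The work goes in short steps, Python scripts to look and compute and a tool call to move; the robot and the scene stay as the last step left them, time stands still between calls to the robot, and variables do not carry over. Pictures are saved under pics/ and viewed, about 8 in all and at most 12, crops included, and the job is handed in when it is done.

Besides the shell and the picture viewer there is one more tool, called after "Call:" by a JSON object that holds its "name" and its "arguments", one argument or row to a line. send_rows: Moves the arm, as the interface text tells. Shift numbers are shares of 150 mm and turn numbers shares of 180 degrees, none past 1 either way. Its arguments: {"type":"object","properties":{"deltas":{"type":"array","items":{"type":"array","items":{"type":"number"}}},"squeeze":{"type":"number"}},"required":["deltas"]}

```bash
mkdir -p pics; cat > h.py <<'E'
import numpy as np, cv2
from bench import r
def save(n,f): 
    d=r.grab_frame(n); cv2.imwrite(f,d["pixels"][:,:,::-1]); np.savez(f+'.npz',**d); return d
def load(f): return dict(np.load(f+'.npz'))
def proj(d,P):
    return cv2.projectPoints(np.array(P,float).reshape(-1,3),d["rvec"],d["tvec"],d["camera_matrix"],None)[0][:,0]
def ray(d,uv):
    R=cv2.Rodrigues(d["rvec"])[0]; c=-R.T@d["tvec"]
    v=R.T@np.linalg.inv(d["camera_matrix"])@np.array([uv[0],uv[1],1.]); return c,v
def atz(d,uv,z):
    c,v=ray(d,uv); return c+v*(z-c[2])/v[2]
E
python3 - <<'E'
from h import *
for n in("scene","top"):
    d=save(n,f"pics/{n}0.png"); c,_=ray(d,(0,0)); print(n,c,d["camera_matrix"][0,0])
o=r.get_obs(); print(o["clock"],o["tcp_pos"],o["orientation"])
a=cv2.imread("pics/scene0.png");b=cv2.imread("pics/top0.png")
E
```

```text
scene [0.37643236 0.22690125 0.85324028] 421.1570050062329
top [ 0.37674011 -0.0021886   0.75512859] 361.00462178841457
0.1 [0.23745576 0.63125779 0.21163606] [-5.62038535e-01 -3.09069802e+00  2.56334721e-03]
```

View pics/scene0.png

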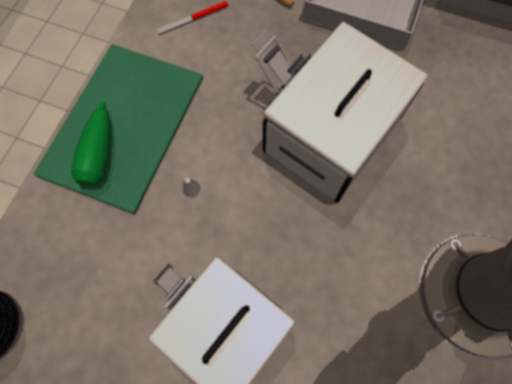

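View pics/top0.png

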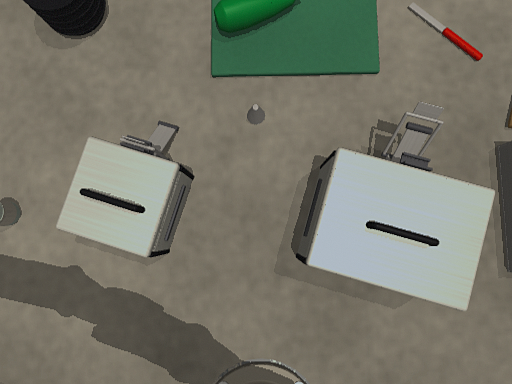

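The scene camera shows the wide box at upper right with its lid corners at about (345,23), (426,77), (350,172), (267,118), and the latch near (280,70). In the top camera its lid corners are at (341,150), (494,187), (466,308), (308,262), and the latch is near (405,135). I'll enlarge both latch areas.

```bash
python3 - <<'E'
from h import *
a=cv2.imread("pics/scene0.png")[20:120,225:325];b=cv2.imread("pics/top0.png")[85:185,355:455]
c=np.hstack([cv2.resize(i,(400,400),interpolation=cv2.INTER_CUBIC) for i in(a,b)])
cv2.imwrite("pics/crop0.png",c)
t=load("pics/top0.png"); s=load("pics/scene0.png")
for z in (.172,.177):
  print(z)
  for uv in [(341,150),(494,187),(466,308),(308,262)]: print(' t',atz(t,uv,z).round(4))
  for uv in [(345,23),(426,77),(350,172),(267,118)]: print(' s',atz(s,uv,z).round(4))
print([atz(t,uv,.148).round(3) for uv in[(90,137),(183,162),(148,254),(57,228)]])
E
```

```text
0.172
 t [ 0.5068 -0.1359  0.172 ]
 t [ 0.4428 -0.3773  0.172 ]
 t [ 0.2546 -0.3197  0.172 ]
 t [ 0.3267 -0.0774  0.172 ]
 s [ 0.4332 -0.3772  0.172 ]
 s [ 0.2531 -0.3128  0.172 ]
 s [ 0.3303 -0.0769  0.172 ]
 s [ 0.5023 -0.1237  0.172 ]
0.177
 t [ 0.5056 -0.1347  0.177 ]
 t [ 0.4422 -0.374   0.177 ]
 t [ 0.2556 -0.3169  0.177 ]
 t [ 0.3271 -0.0767  0.177 ]
 s [ 0.4327 -0.3727  0.177 ]
 s [ 0.254  -0.3088  0.177 ]
 s [ 0.3306 -0.0747  0.177 ]
 s [ 0.5014 -0.1211  0.177 ]
[array([0.542, 0.292, 0.148]), array([0.495, 0.129, 0.148]), array([0.34 , 0.186, 0.148]), array([0.385, 0.342, 0.148])]
```

View pics/crop0.png

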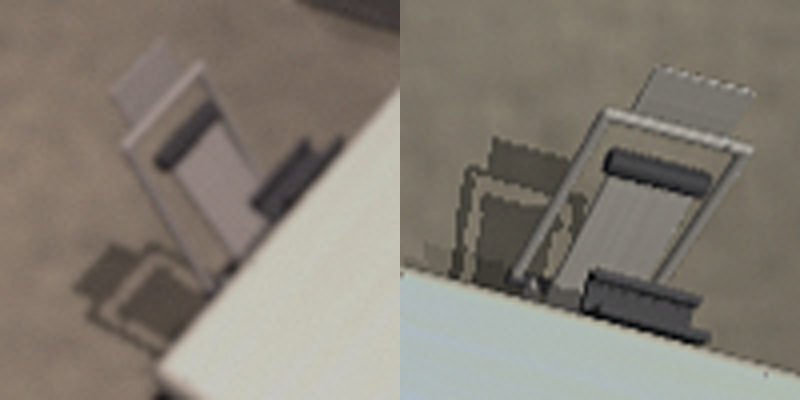

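The enlarged crop (4x) shows the loop flopped outwards, with these points:
- **Top camera:** crossbar ends near (407,113) and (442,122.5), grip bar near (407.5,125) to (431.5,130.5), tab end near (419,102) to (443,108).
- **Scene camera:** crossbar ends near (257,56) and (275,37), grip bar near (266,60) to (278.5,48.5).

Next I'll triangulate and fit.

```bash
cat >> h.py <<'E'
def tri(t,s,ut,us):
    (c1,v1),(c2,v2)=ray(t,ut),ray(s,us)
    A=np.array([v1,-v2]).T; k=np.linalg.lstsq(A,c2-c1,rcond=None)[0]
    p,q=c1+k[0]*v1,c2+k[1]*v2; return (p+q)/2,np.linalg.norm(p-q)
def tobox(p,b):
    c,s=np.cos(b[2]),np.sin(b[2]); d=np.array(p)[:2]-b[:2]
    return np.array([c*d[0]+s*d[1],-s*d[0]+c*d[1],p[2]])
def toworld(p,b):
    c,s=np.cos(b[2]),np.sin(b[2]); return np.array([b[0]+c*p[0]-s*p[1],b[1]+s*p[0]+c*p[1],p[2]])
E
python3 - <<'E'
from h import *
from scipy.optimize import least_squares
t=load("pics/top0.png"); s=load("pics/scene0.png")
T=[(341,150),(494,187),(466,308),(308,262)];S=[(267,118),(345,23),(426,77),(350,172)]
M=[(-.1,-.13,.177),(-.1,.13,.177),(.1,.13,.172),(.1,-.13,.172)]
# box y points to world -y: corner order check
f=lambda b:np.concatenate([(proj(t,[toworld(m,b) for m in M])-T).ravel(),(proj(s,[toworld(m,b) for m in M])-S).ravel()])
o=least_squares(f,[.38,-.22,2.85],x_scale=[.01,.01,.1]); b=o.x; print(b,np.degrees(b[2]),f(b).round(1)); np.save('box.npy',b)
C=lambda x,y:(355+(x-400)/4,85+y/4); D=lambda x,y:(225+x/4,20+y/4)
for n,a,c in [("barL",C(608,112),D(128,145)),("barR",C(748,150),D(200,68)),("grip1",C(614,160),D(163,162)),("grip2",C(706,183),D(214,112)),
 ("tab1",C(657,68),D(110,95)),("tab2",C(753,92),D(160,38)),("lipL",C(588,275),D(258,205)),("lipR",C(703,298),D(308,148))]:
    p,e=tri(t,s,a,c); print(n,p.round(4),'gap',round(e,4),'box',tobox(p,b).round(4))
E
```

```text
[ 0.38159246 -0.22475355  2.85559154] 163.61334311988242 [-4.2 -5.1  2.4  0.8  1.3  3.7 -3.4  2.8 -5.2 -5.5 -3.2 -3.1  3.2 -2.9
  3.5  4.1]
barL [ 0.5725 -0.253   0.1551] gap 0.0003 box [-0.1911 -0.0267  0.1551]
barR [ 0.5572 -0.3142  0.148 ] gap 0.0001 box [-0.1937  0.0363  0.148 ]
grip1 [ 0.557  -0.2619  0.1376] gap 0.0003 box [-0.1788 -0.0139  0.1376]
grip2 [ 0.5453 -0.3012  0.1356] gap 0.0023 box [-0.1787  0.0272  0.1356]
tab1 [ 0.5884 -0.2706  0.1643] gap 0.0004 box [-0.2113 -0.0143  0.1643]
tab2 [ 0.5756 -0.3066  0.1702] gap 0.001 box [-0.2092  0.0238  0.1702]
lipL [ 0.4998 -0.2368  0.1652] gap 0.0014 box [-0.1168 -0.0218  0.1652]
lipR [ 0.4932 -0.2947  0.1402] gap 0.0035 box [-0.1268  0.0356  0.1402]
```

The triangulated latch agrees with the given sizes: bar at box (-192, 5, 152) mm, grip bar at (-179, 7, 137), tab end at (-210, 5, 167) and lip at about (-118, ·, 165). The latch plane is about 5 mm in +y from the lid fit, so I shift the box origin to (0.380, -0.230) with yaw 163.6°. First I'll raise the arm, shut the gripper and align it.

Call:
{"name": "send_rows", "arguments": {
  "deltas": [
    [0,0,0,-0.25,0,0,-0.0233],
    [0,0,0,-0.5,0,0,-0.0233],
    [0,0,0,-0.5,0,0,-0.0233],
    [0,0,0,-0.5,0,0,-0.0233],
    [0,0,0,-0.5,0,0,-0.0233]
  ],
  "squeeze": 40
}}

```text
clock: 0.52
tcp_pos: [0.2375, 0.6315, 0.287]
orientation: [-0.449, -3.109, 0.001]
contact_force: [1.0, -0.1, -0.3]
grip_width: 0.0255
```

Call:
{"name": "send_rows", "arguments": {
  "deltas": [
    [0,-0.2,-0.25,0,0,0,0],
    [0,-0.4,-0.5,0,0,0,0],
    [0,-0.6,-0.75,0,0,0,0],
    [0,-0.71,-0.87,0,0,0,0],
    [0,-0.71,-0.87,0,0,0,0],
    [0,-0.71,-0.87,0,0,0,0]
  ]
}}

```text
clock: 1.02
tcp_pos: [0.3045, 0.4732, 0.2864]
orientation: [-0.457, -3.108, 0.004]
contact_force: [-0.7, 1.2, 0.9]
grip_width: -0.0001
```

Call:
{"name": "send_rows", "arguments": {
  "deltas": [
    [0,-0.2,-0.25,0,0,0,0],
    [0,-0.4,-0.5,0,0,0,0],
    [0,-0.6,-0.75,0,0,0,0],
    [0,-0.71,-0.87,0,0,0,0],
    [0,-0.71,-0.87,0,0,0,0]
  ]
}}

```text
clock: 1.43
tcp_pos: [0.3711, 0.3145, 0.2867]
orientation: [0.462, 3.107, -0.006]
contact_force: [0.4, -0.3, -0.5]
grip_width: -0.0002
```

Call:
{"name": "send_rows", "arguments": {
  "deltas": [
    [0,-0.2,-0.25,0,0,0,0],
    [0,-0.4,-0.5,0,0,0,0],
    [0,-0.6,-0.75,0,0,0,0],
    [0,-0.71,-0.87,0,0,0,0],
    [0,-0.71,-0.87,0,0,0,0]
  ]
}}

```text
clock: 1.85
tcp_pos: [0.4359, 0.1595, 0.2871]
orientation: [0.462, 3.107, -0.004]
contact_force: [0.1, -0.0, -0.3]
grip_width: 0.0
```

Call:
{"name": "send_rows", "arguments": {
  "deltas": [
    [0,-0.2,-0.25,0,0,0,0],
    [0,-0.4,-0.5,0,0,0,0],
    [0,-0.6,-0.75,0,0,0,0],
    [0,-0.71,-0.87,0,0,0,0],
    [0,-0.71,-0.87,0,0,0,0]
  ]
}}

```text
clock: 2.27
tcp_pos: [0.501, 0.0041, 0.2873]
orientation: [0.462, 3.106, -0.006]
contact_force: [-0.8, -0.0, -0.2]
grip_width: -0.0002
```

Call:
{"name": "send_rows", "arguments": {
  "deltas": [
    [0,-0.2,-0.25,0,0,0,0],
    [0,-0.4,-0.5,0,0,0,0],
    [0,-0.6,-0.75,0,0,0,0],
    [0,-0.71,-0.87,0,0,0,0],
    [0,-0.71,-0.87,0,0,0,0]
  ]
}}

```text
clock: 2.68
tcp_pos: [0.5656, -0.1514, 0.2866]
orientation: [0.46, 3.107, -0.009]
contact_force: [-1.4, -1.1, 0.1]
grip_width: 0.0001
```

Call:
{"name": "send_rows", "arguments": {
  "deltas": [
    [0,-0.2,-0.25,0,0,0,0],
    [0,-0.4,-0.5,0,0,0,0],
    [0,-0.6,-0.75,0,0,0,0],
    [0,-0.71,-0.87,0,0,0,0],
    [0,-0.71,-0.87,0,0,0,0],
    [0,-0.71,-0.87,0,0,0,0],
    [0,-0.71,-0.87,0,0,0,0]
  ]
}}

```text
clock: 3.27
tcp_pos: [0.63, -0.298, 0.2858]
orientation: [-0.446, -3.108, -0.002]
contact_force: [0.2, 0.5, -0.7]
grip_width: -0.0001
```

Call:
{"name": "send_rows", "arguments": {
  "deltas": [
    [0,0,-0.03,0.2,0,0,0],
    [0,0,-0.03,0.4,0,0,0],
    [0,0,-0.03,0.6,0,0,0],
    [0,0,-0.03,0.77,0,0,0],
    [0,0,-0.03,0.77,0,0,0],
    [0,0,-0.03,0.77,0,0,0]
  ]
}}

```text
clock: 3.77
tcp_pos: [0.628, -0.3011, 0.1712]
orientation: [-0.444, -3.108, -0.003]
contact_force: [1.0, -0.1, 1.0]
grip_width: 0.0
```

```bash
python3 - <<'E'
from h import *
save("scene","pics/scene1.png");save("top","pics/top1.png")
a=cv2.imread("pics/scene1.png")[0:120,205:325];b=cv2.imread("pics/top1.png")[65:185,345:465]
cv2.imwrite("pics/crop1.png",np.hstack([cv2.resize(i,(400,400),interpolation=cv2.INTER_CUBIC) for i in(a,b)]))
E
```

```text
(no output)
```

View pics/crop1.png

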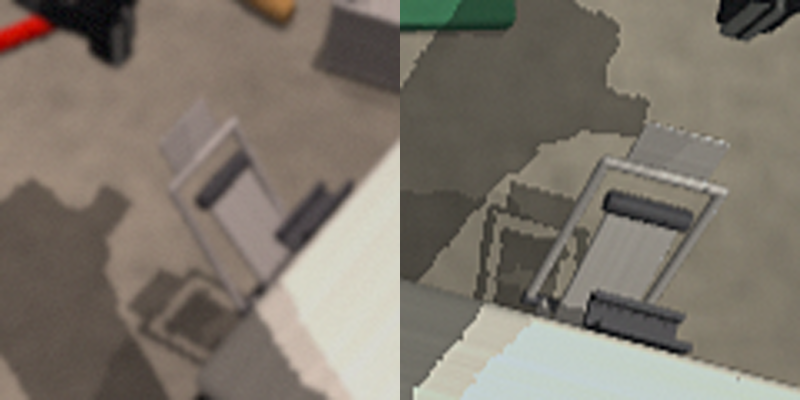

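The fingertips are at the top edge of both crops: about (241,18) in the scene camera and (445,76) in the top camera. They are just outside the tab and clear of it. Comparing with the projected tip.

```bash
python3 - <<'E'
from h import *
t=load("pics/top1.png"); s=load("pics/scene1.png")
p=r.get_obs()["tcp_pos"]; tip=p-[0,0,.011]; print(proj(t,tip),proj(s,tip))
q,e=tri(t,s,(445,76),(241,18)); b=np.array([.3802,-.2296,np.radians(163.6)])
print(q,e,tobox(q,b),tobox(tip,b))
E
```

```text
[[437.24517754  78.19012419]] [[239.529459    25.34800206]]
[ 0.62702609 -0.30870059  0.17851562] 0.001325721987960468 [-0.2591171   0.00619306  0.17851562] [-0.25991043  0.00046384  0.16313872]
```

The visible tip looks 5 to 10 mm higher than nominal, so I'll start lower and rise during the sweep, which works for either height.

Call:
{"name": "send_rows", "arguments": {
  "deltas": [
    [0,0.07,0,0.05,0,0,0],
    [0,0.14,0,0.09,0,0,0],
    [0,0.2,0,0.09,0,0,0],
    [0,0.24,0,0.09,0,0,0],
    [0,0.28,0,0.08,0,0,0],
    [0,0.32,0,0.04,0,0,0],
    [0,0.36,0,0.01,0,0,0],
    [0,0.4,0,0,0,0,0],
    [0,0.44,0,-0.01,0,0,0],
    [0,0.48,0,-0.02,0,0,0],
    [0,0.5,0,-0.02,0,0,0],
    [0,0.52,0,-0.02,0,0,0],
    [0,0.52,0,-0.02,0,0,0]
  ]
}}

```text
clock: 4.95
tcp_pos: [0.5525, -0.282, 0.1748]
orientation: [-0.449, -3.109, -0.0]
contact_force: [0.5, 0.5, -0.6]
grip_width: -0.0005
```

```bash
python3 - <<'E'
from h import *
save("scene","pics/scene2.png");save("top","pics/top2.png")
a=cv2.imread("pics/scene2.png")[0:120,205:325];b=cv2.imread("pics/top2.png")[65:185,345:465]
cv2.imwrite("pics/crop2.png",np.hstack([cv2.resize(i,(400,400),interpolation=cv2.INTER_CUBIC) for i in(a,b)]))
print(tobox(r.get_obs()["tcp_pos"],np.array([.3802,-.2296,np.radians(163.6)])))
E
```

```text
[-0.18075132  0.00151407  0.17482482]
```

View pics/crop2.png

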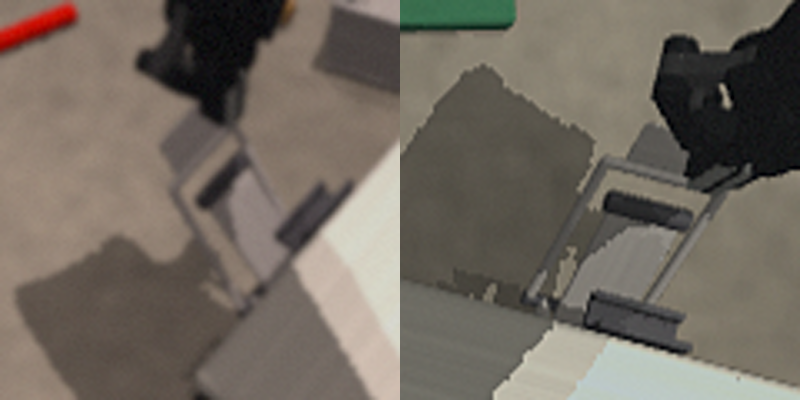

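The loop hasn't moved, and the finger appears to be hovering above the tab, with its tip near (437,121) in the top camera and (272,35) in the scene camera. Working out where the tip really is.

```bash
python3 - <<'E'
from h import *
t=load("pics/top2.png"); s=load("pics/scene2.png")
o=r.get_obs();p=o["tcp_pos"];b=np.array([.3802,-.2296,np.radians(163.6)])
for dz in(-.011,0,.01,.02,.03): print(dz,proj(t,p+[0,0,dz]).round(1),proj(s,p+[0,0,dz]).round(1))
q,e=tri(t,s,(437,121),(272,35)); print(q,e,tobox(q,b),o["joints"].round(3) if hasattr(o["joints"],'round') else o["joints"])
a=cv2.imread("pics/scene2.png")[0:70,230:300];c=cv2.imread("pics/top2.png")[75:145,395:465]
cv2.imwrite("pics/crop3.png",np.clip(1.8*np.hstack([cv2.resize(i,(400,400),interpolation=cv2.INTER_CUBIC) for i in(a,c)]),0,255))
E
```

```text
-0.011 [[427.4 122.4]] [[271.4  44.8]]
0 [[430.5 120.3]] [[271.5  41.1]]
0.01 [[433.4 118.5]] [[271.6  37.7]]
0.02 [[436.4 116.5]] [[271.7  34.2]]
0.03 [[439.6 114.5]] [[271.8  30.6]]
[ 0.55305472 -0.29052958  0.18042031] 0.005499504924398988 [-0.18302489  0.00964655  0.18042031] [-0.049  0.474  0.572  1.758 -0.298  0.998  1.922][ WARN:0@0.496] global loadsave.cpp:1063 imwrite_ Unsupported depth image for selected encoder is fallbacked to CV_8U.
```

View pics/crop3.png

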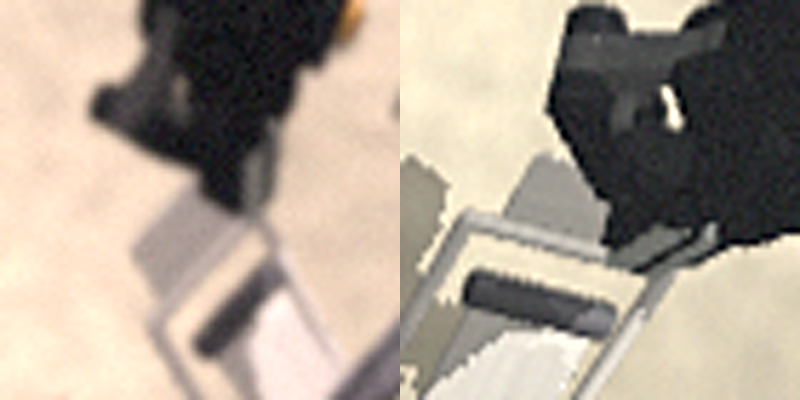

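In both views the finger lies over the tab, and triangulation puts the shut fingertips about 6 mm above the TCP rather than 11 mm ahead of it. I'll go back over the tab, come down lower outside it, then sweep again with a TCP path about 15 mm lower.

Call:
{"name": "send_rows", "arguments": {
  "deltas": [
    [0,0,0,-0.1,0,0,0],
    [0,-0.1,0,-0.1,0,0,0],
    [0,-0.3,0,-0.1,0,0,0],
    [0,-0.5,0,-0.1,0,0,0],
    [0,-0.5,0,0.08,0,0,0],
    [0,-0.5,0,0.22,0,0,0],
    [0,-0.5,0,0.22,0,0,0],
    [0,-0.5,0,0.22,0,0,0]
  ]
}}

```text
clock: 5.72
tcp_pos: [0.6243, -0.303, 0.1407]
orientation: [-0.448, -3.106, -0.001]
contact_force: [0.3, -0.5, 0.9]
grip_width: 0.0002
```

Call:
{"name": "send_rows", "arguments": {
  "deltas": [
    [0,0.08,0,0,0,0,0],
    [0,0.16,0,0,0,0,0],
    [0,0.2,0,0,0,0,0],
    [0,0.24,0,0,0,0,0],
    [0,0.28,0,0,0,0,0],
    [0,0.31,0,-0.02,0,0,0],
    [0,0.34,0,-0.05,0,0,0],
    [0,0.37,0,-0.08,0,0,0],
    [0,0.4,0,-0.09,0,0,0],
    [0,0.43,0,-0.1,0,0,0],
    [0,0.43,0,-0.1,0,0,0]
  ]
}}

```text
clock: 6.63
tcp_pos: [0.5625, -0.2851, 0.1574]
orientation: [0.449, 3.109, 0.0]
contact_force: [0.6, 0.4, -0.8]
grip_width: -0.0002
```

```bash
python3 - <<'E'
from h import *
save("scene","pics/scene4.png");save("top","pics/top4.png")
a=cv2.imread("pics/scene4.png")[10:110,225:325];b=cv2.imread("pics/top4.png")[75:175,365:465]
cv2.imwrite("pics/crop4.png",cv2.convertScaleAbs(np.hstack([cv2.resize(i,(400,400),interpolation=cv2.INTER_CUBIC) for i in(a,b)]),alpha=1.5))
print(tobox(r.get_obs()["tcp_pos"],np.array([.3802,-.2296,np.radians(163.6)])))
E
```

```text
[-0.19116906  0.00155326  0.15703282]
```

View pics/crop4.png

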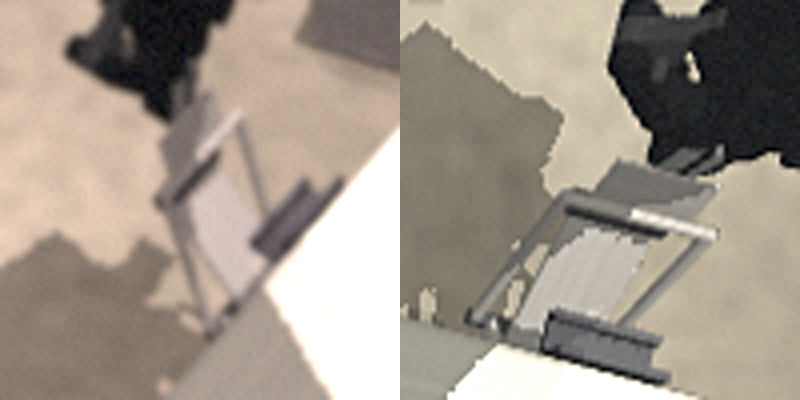

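The finger is now behind the tab and the loop has swung part way: the bar is at about (407,125)–(443,133) in the top camera and covers the grip bar. I'll push on past upright, rising slightly.

Call:
{"name": "send_rows", "arguments": {
  "deltas": [
    [0,0.03,0,-0.02,0,0,0],
    [0,0.06,0,-0.04,0,0,0],
    [0,0.09,0,-0.06,0,0,0],
    [0,0.12,0,-0.07,0,0,0],
    [0,0.15,0,-0.08,0,0,0],
    [0,0.18,0,-0.09,0,0,0],
    [0,0.21,0,-0.1,0,0,0],
    [0,0.24,0,-0.1,0,0,0],
    [0,0.27,0,-0.1,0,0,0],
    [0,0.3,0,-0.1,0,0,0],
    [0,0.32,0,-0.1,0,0,0],
    [0,0.32,0,-0.1,0,0,0],
    [0,0.32,0,-0.1,0,0,0],
    [0,0.32,0,-0.1,0,0,0]
  ]
}}

```text
clock: 7.9
tcp_pos: [0.5174, -0.2716, 0.172]
orientation: [0.448, 3.109, -0.0]
contact_force: [0.3, 0.1, 0.1]
grip_width: -0.0
```

```bash
python3 - <<'E'
from h import *
save("scene","pics/scene5.png");save("top","pics/top5.png")
a=cv2.imread("pics/scene5.png")[10:110,225:325];b=cv2.imread("pics/top5.png")[75:175,365:465]
cv2.imwrite("pics/crop5.png",cv2.convertScaleAbs(np.hstack([cv2.resize(i,(400,400),interpolation=cv2.INTER_CUBIC) for i in(a,b)]),alpha=1.5))
print(tobox(r.get_obs()["tcp_pos"],np.array([.3802,-.2296,np.radians(163.6)])))
E
```

```text
[-0.14348329  0.00156299  0.17196771]
```

View pics/crop5.png

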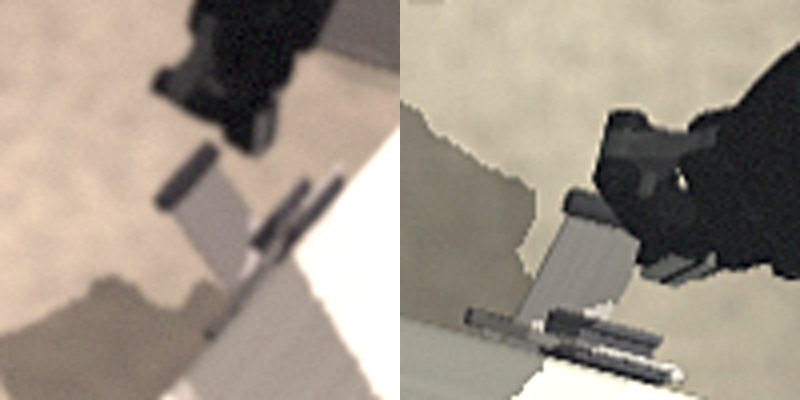

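The loop has fallen into the trough: in the top camera the crossbar lies between the lip and the lid, at about (402,161)–(435,169). Now I'll go up and back over the grip bar, then come down onto it.

Call:
{"name": "send_rows", "arguments": {
  "deltas": [
    [0,-0.08,0,-0.1,0,0,0],
    [0,-0.2,0,-0.15,0,0,0],
    [0,-0.28,0,-0.1,0,0,0],
    [0,-0.28,0,0,0,0,0],
    [0,-0.28,0,0.1,0,0,0],
    [0,-0.28,0,0.14,0,0,0],
    [0,-0.28,0,0.14,0,0,0]
  ]
}}

```text
clock: 8.58
tcp_pos: [0.5565, -0.2829, 0.1493]
orientation: [-0.448, -3.106, -0.001]
contact_force: [-0.3, -0.6, 0.0]
grip_width: -0.0
```

Call:
{"name": "send_rows", "arguments": {
  "deltas": [
    [0,-0.01,0,0.03,0,0,0],
    [0,-0.02,0,0.06,0,0,0],
    [0,-0.03,0,0.09,0,0,0],
    [0,-0.04,0,0.12,0,0,0],
    [0,-0.05,0,0.15,0,0,0],
    [0,-0.055,0,0.18,0,0,0],
    [0,-0.06,0,0.21,0,0,0],
    [0,-0.06,0,0.21,0,0,0]
  ]
}}

```text
clock: 9.25
tcp_pos: [0.5657, -0.2857, 0.1184]
orientation: [-0.448, -3.108, -0.0]
contact_force: [-1.5, 1.0, -0.3]
grip_width: -0.0002
```

```bash
python3 - <<'E'
from h import *
save("scene","pics/scene6.png");save("top","pics/top6.png")
a=cv2.imread("pics/scene6.png")[10:110,225:325];b=cv2.imread("pics/top6.png")[75:175,365:465]
cv2.imwrite("pics/crop6.png",cv2.convertScaleAbs(np.hstack([cv2.resize(i,(400,400),interpolation=cv2.INTER_CUBIC) for i in(a,b)]),alpha=1.7))
o=r.get_obs();print(tobox(o["tcp_pos"],np.array([.3802,-.2296,np.radians(163.6)])),o["contact_force"])
E
```

```text
[-0.1940776   0.00166025  0.11923677] [ 0.47754107  0.57680849 -0.57119422]
```

View pics/crop6.png

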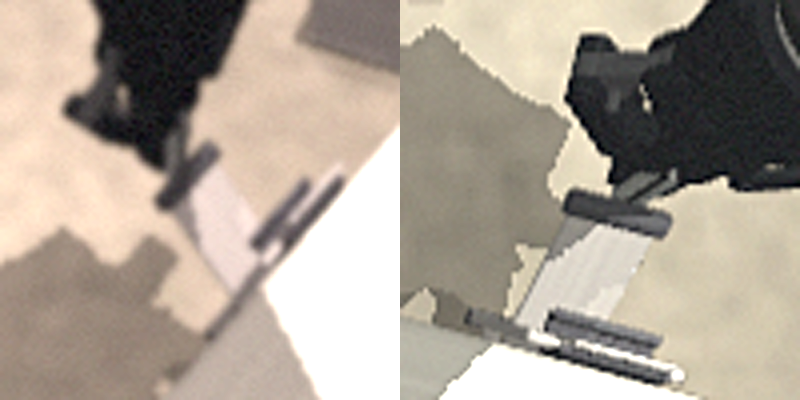

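The lever hasn't moved: the finger is outboard of the grip bar and partly hidden behind it, having slid past it. I'll lift, move about 22 mm closer to the box and come down on the inboard side of the bar's centre.

Call:
{"name": "send_rows", "arguments": {
  "deltas": [
    [0,-0.03,0,-0.2,0,0,0],
    [0,-0.03,0,-0.4,0,0,0],
    [0,0,0,-0.5,0,0,0],
    [0,0.15,0,-0.5,0,0,0],
    [0,0.15,0,-0.4,0,0,0],
    [0,0.15,0,-0.26,0,0,0],
    [0,0.15,0,-0.26,0,0,0]
  ]
}}

```text
clock: 9.93
tcp_pos: [0.5422, -0.2781, 0.1557]
orientation: [-0.448, -3.105, -0.003]
contact_force: [-1.3, 0.5, 0.3]
grip_width: -0.0002
```

Call:
{"name": "send_rows", "arguments": {
  "deltas": [
    [0,0,0,0.03,0,0,0],
    [0,-0.01,0,0.06,0,0,0],
    [0,-0.02,0,0.09,0,0,0],
    [0,-0.03,0,0.12,0,0,0]
  ]
}}

```text
clock: 10.27
tcp_pos: [0.5495, -0.2812, 0.1407]
orientation: [0.448, 3.108, -0.0]
contact_force: [-1.6, 0.9, -0.3]
grip_width: 0.0003
```

Call:
{"name": "send_rows", "arguments": {
  "deltas": [
    [0,-0.015,0,0.03,0,0,0],
    [0,-0.03,0,0.06,0,0,0],
    [0,-0.045,0,0.09,0,0,0],
    [0,-0.06,0,0.12,0,0,0]
  ]
}}

```text
clock: 10.6
tcp_pos: [0.5592, -0.284, 0.1229]
orientation: [0.448, 3.107, -0.001]
contact_force: [1.6, -0.6, 2.3]
grip_width: 0.0003
```

```bash
python3 - <<'E'
from h import *
save("scene","pics/scene7.png");save("top","pics/top7.png")
a=cv2.imread("pics/scene7.png")[10:110,225:325];b=cv2.imread("pics/top7.png")[75:175,365:465]
cv2.imwrite("pics/crop7.png",cv2.convertScaleAbs(np.hstack([cv2.resize(i,(400,400),interpolation=cv2.INTER_CUBIC) for i in(a,b)]),alpha=1.7))
o=r.get_obs();print(tobox(o["tcp_pos"],np.array([.3802,-.2296,np.radians(163.6)])),o["contact_force"])
E
```

```text
[-0.1854695   0.00145732  0.12184559] [ 1.3129281  -0.26115561 -0.52141038]
```

View pics/crop7.png

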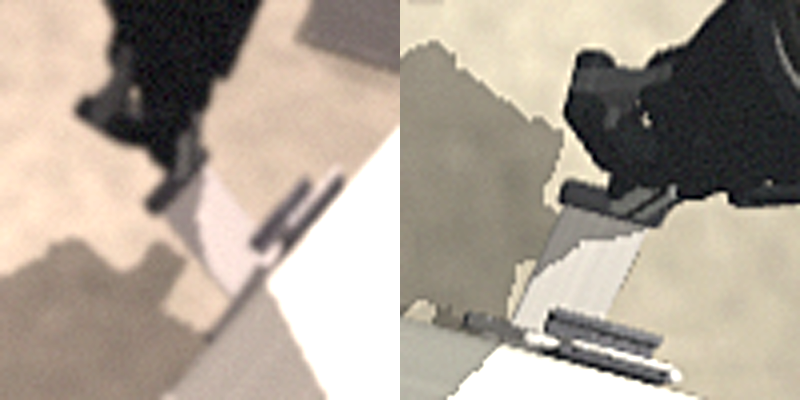

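The finger is now on top of the grip bar and the lever has started to go down (about 2 N). I'll follow the lever's arc.

Call:
{"name": "send_rows", "arguments": {
  "deltas": [
    [0,-0.02,0,0.03,0,0,0],
    [0,-0.035,0,0.065,0,0,0],
    [0,-0.045,0,0.1,0,0,0],
    [0,-0.055,0,0.14,0,0,0],
    [0,-0.06,0,0.18,0,0,0],
    [0,-0.065,0,0.215,0,0,0],
    [0,-0.065,0,0.25,0,0,0],
    [0,-0.06,0,0.29,0,0,0],
    [0,-0.055,0,0.325,0,0,0],
    [0,-0.05,0,0.36,0,0,0],
    [0,-0.043,0,0.393,0,0,0]
  ]
}}

```text
clock: 11.62
tcp_pos: [0.5633, -0.2852, 0.0629]
orientation: [-0.449, -3.109, -0.0]
contact_force: [0.6, 0.1, 0.7]
grip_width: -0.0
```

Call:
{"name": "send_rows", "arguments": {
  "deltas": [
    [0,0.007,0,0.03,0,0,0],
    [0,0.02,0,0.06,0,0,0],
    [0,0.035,0,0.09,0,0,0],
    [0,0.05,0,0.12,0,0,0]
  ]
}}

```text
clock: 11.95
tcp_pos: [0.5563, -0.2831, 0.0451]
orientation: [0.449, 3.109, 0.0]
contact_force: [0.4, -0.1, 1.3]
grip_width: -0.0003
```

Call:
{"name": "send_rows", "arguments": {
  "deltas": [
    [0,0.01,0,0.02,0,0,0],
    [0,0.02,0,0.04,0,0,0],
    [0,0.03,0,0.06,0,0,0],
    [0,0.03,0,0.06,0,0,0]
  ]
}}

```text
clock: 12.28
tcp_pos: [0.5513, -0.2816, 0.0359]
orientation: [-0.449, -3.108, -0.001]
contact_force: [-0.5, 0.3, 0.5]
grip_width: -0.0001
```

```bash
python3 - <<'E'
from h import *
save("scene","pics/scene8.png");save("top","pics/top8.png")
a=cv2.imread("pics/scene8.png")[10:110,225:325];b=cv2.imread("pics/top8.png")[75:175,365:465]
cv2.imwrite("pics/crop8.png",cv2.convertScaleAbs(np.hstack([cv2.resize(i,(400,400),interpolation=cv2.INTER_CUBIC) for i in(a,b)]),alpha=1.7))
o=r.get_obs();print(tobox(o["tcp_pos"],np.array([.3802,-.2296,np.radians(163.6)])),o["contact_force"])
E
```

```text
[-0.17929359  0.00160008  0.03635961] [ 0.59019377 -0.34288528  0.03465135]
```

View pics/crop8.png

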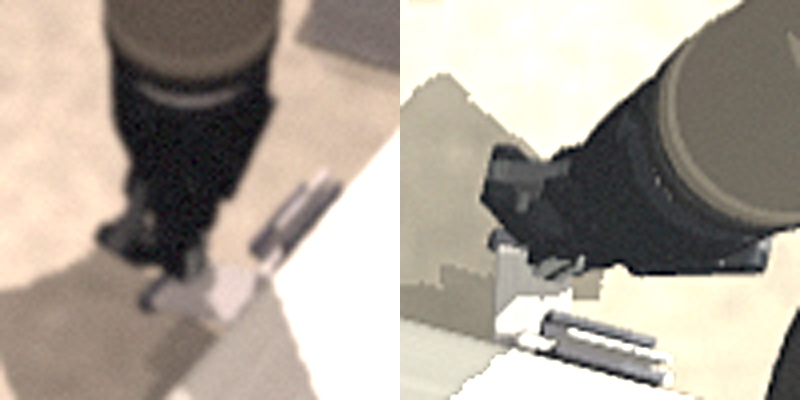

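The lever is well down, with the grip bar's end near (389,135) in the top camera. The crossbar has moved against the inside of the lip. I'll press on in small steps until the stop pushes back.

Call:
{"name": "send_rows", "arguments": {
  "deltas": [
    [0,0,0,0.015,0,0,0],
    [0,0,0,0.03,0,0,0],
    [0,0,0,0.03,0,0,0]
  ]
}}

```text
clock: 12.63
tcp_pos: [0.552, -0.2818, 0.0317]
orientation: [-0.449, -3.109, -0.0]
contact_force: [0.1, 0.3, 0.7]
grip_width: 0.0001
```

Call:
{"name": "send_rows", "arguments": {
  "deltas": [
    [0,0,0,0.015,0,0,0],
    [0,0,0,0.03,0,0,0],
    [0,0,0,0.03,0,0,0]
  ]
}}

```text
clock: 12.88
tcp_pos: [0.5531, -0.2823, 0.0281]
orientation: [0.448, 3.108, -0.0]
contact_force: [0.8, -0.5, 3.5]
grip_width: 0.0002
```

Call:
{"name": "send_rows", "arguments": {
  "deltas": [
    [0,0,0,0.01,0,0,0],
    [0,0,0,0.02,0,0,0],
    [0,0,0,0.02,0,0,0]
  ]
}}

```text
clock: 13.13
tcp_pos: [0.5546, -0.283, 0.0266]
orientation: [0.448, 3.104, -0.001]
contact_force: [1.3, 0.6, 12.0]
grip_width: -0.0
```

Call:
{"name": "send_rows", "arguments": {
  "deltas": [
    [0,0,0,0.01,0,0,0],
    [0,0,0,0.02,0,0,0],
    [0,0,0,0.02,0,0,0]
  ]
}}

```text
clock: 13.38
tcp_pos: [0.5564, -0.2838, 0.025]
orientation: [0.448, 3.101, -0.003]
contact_force: [2.7, 0.2, 18.1]
grip_width: 0.0003
```

The stop pushes back with 18 N. I'll lift straight off, move clear and take the last look.

Call:
{"name": "send_rows", "arguments": {
  "deltas": [
    [0,0,0,-0.03,0,0,0],
    [0,0,0,-0.1,0,0,0],
    [0,-0.05,0,-0.3,0,0,0],
    [0,-0.2,0,-0.55,0,0,0],
    [0,-0.4,0,-0.8,0,0,0],
    [0,-0.6,0,-1,0,0,0],
    [0,-0.8,0,-1,0,0,0],
    [0,-0.9,0,-1,0,0,0]
  ]
}}

```text
clock: 14.05
tcp_pos: [0.6864, -0.3208, 0.1755]
orientation: [0.445, 3.103, -0.003]
contact_force: [0.5, -0.2, -0.2]
grip_width: -0.0002
```

Call:
{"name": "send_rows", "arguments": {
  "deltas": [
    [0,-0.2,0.2,-0.3,0,0,0],
    [0,-0.4,0.4,-0.5,0,0,0],
    [0,-0.4,0.6,-0.6,0,0,0],
    [0,-0.4,0.8,-0.6,0,0,0],
    [0,-0.4,0.8,-0.6,0,0,0],
    [0,-0.4,0.8,-0.6,0,0,0]
  ]
}}

```text
clock: 14.55
tcp_pos: [0.7752, -0.2163, 0.2617]
orientation: [0.438, 3.111, 0.004]
contact_force: [0.6, -0.1, -1.1]
grip_width: 0.0003
```

```bash
python3 - <<'E'
from h import *
save("scene","pics/scene9.png");save("top","pics/top9.png")
a=cv2.imread("pics/scene9.png")[20:120,225:325];b=cv2.imread("pics/top9.png")[85:185,355:455]
cv2.imwrite("pics/crop9.png",cv2.convertScaleAbs(np.hstack([cv2.resize(i,(400,400),interpolation=cv2.INTER_CUBIC) for i in(a,b)]),alpha=1.3))
o=r.get_obs(); print(o["clock"],o["tcp_pos"],o["contact_force"])
E
```

```text
14.65 [ 0.77232593 -0.22180325  0.26081378] [-0.84385334 -0.83996976  0.30257084]
```

View pics/crop9.png

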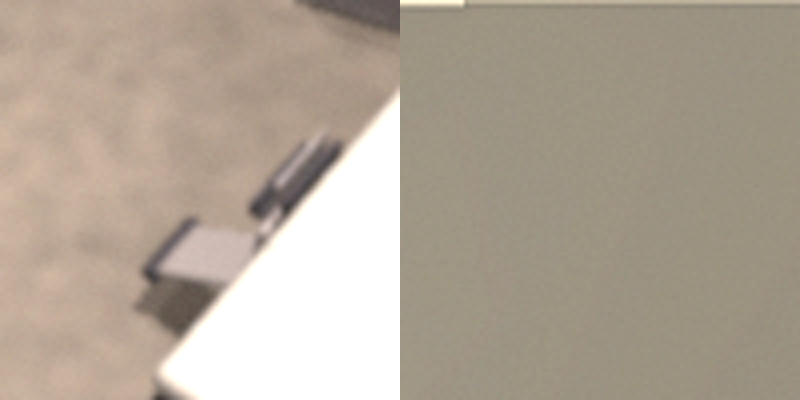

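In the scene half the lever is down, with its grip bar's middle at about (268,82), and the crossbar lies inside the trough. The arm blocks the top camera. I'll compare the grip bar's position with the projected lever angle.

```bash
python3 - <<'E'
from h import *
b=np.array([.3802,-.2296,np.radians(163.6)])
s0=load("pics/scene0.png");s=load("pics/scene9.png")
def g(q,y=0): e=q-np.radians(35); return toworld((-.114-.085*np.cos(e),y,.085+.085*np.sin(e)),b)
print('start seen (272,54)',[(q,proj(s0,g(q))[0].round(1)) for q in(1.3,1.4)])
print('now seen (268,82)',[(q,proj(s,g(q))[0].round(1)) for q in(0,.1,.17,.25,.35,.5)])
print('ends q=0',proj(s,[g(0,-.021),g(0,.021)]).round(1))
E
```

```text
start seen (272,54) [(1.3, array([271.2,  53.6])), (1.4, array([273.5,  53.1]))]
now seen (268,82) [(0, array([268.8,  81.5])), (0.1, array([267.3,  78.6])), (0.17, array([266.3,  76.6])), (0.25, array([265.4,  74.3])), (0.35, array([264.5,  71.5])), (0.5, array([263.6,  67.6]))]
ends q=0 [[263.2  87.9]
 [274.4  75.1]]
```

The lever reads q ≈ 0: the seen grip bar is at (268,82) and the projection for q = 0 is (268.8,81.5), while 0.17 rad would give row 76.6. The ends match too. The lever stays down with the arm clear, so I'll hand in.

```bash
python3 -c "
from h import *
print(r.hand_in())"
```

```text
the job is handed in; nothing more can be done
None
```

I swung the wire loop over with the shut fingers until its crossbar dropped into the keeper's trough, then pressed the lever down to its stop (18 N). I moved the arm clear and handed the job in at about 14.7 s.

**Last checks:**
- **Lever:** its grip bar was at (268,82) in the scene picture, against (268.8,81.5) projected for fully down. It stayed down after the arm was clear.
- **Crossbar:** it lay inside the trough, behind the lip, in the scene picture.
- **Lid height:** I did not measure it directly. That the lid is pulled tight is inferred from the lever and crossbar positions.
- **Top camera:** its last view was blocked by the arm, so the final check rests on the scene camera alone.
- **Small box:** the path crossed it about 0.29 m up, and the readings I saw there were 2 N or less (noise level).

**What went wrong on the way:** two moves missed, and each was seen in the pictures and repeated.
- The first sweep passed over the tab. The shut fingertips looked higher than the stated 11 mm ahead of the TCP: 6 to 20 mm behind it by different readings, and about 17 mm at the lever stop.
- The first press slid down outside the grip bar without moving the lever.

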